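# Stack the empty tote on the weighed one

### The arm

A 7-joint arm with a two-finger parallel gripper is mounted at the origin on the work surface. World frame = base frame: x ahead of the robot, y to its left, z up, the work surface at z = 0. Lengths are in m, angles in rad, forces in N, time in s.
With the tool pointing down it reaches from about 0.425 to 0.925 m from the base axis. Payload 6.8 kg.
Tool frame: the origin (TCP) lies at the centre of the arm's flange, where the gripper is bolted on; the fingertips stand 173 mm ahead of it and the grasp point (between the pads) lies 155 mm ahead of it (r.hold_point_z is the distance from the TCP to the grasp point, in m); z points along the fingers, x is the direction in which the jaws open and shut, and the axes are right-handed (so a half turn about z gives the same grasp; the last joint's range is limited). The gripper opens to 85 mm and grips with 20 to 120 N. Pads are 22 mm wide; open, the fingers measure 114 mm over their backs; the gripper's body (76 mm by 85 mm) begins 54 mm behind the grasp point. The pads swing forward as they close: fully open they stand 13 mm farther back than shut.
Start: joints at [0.992, 0.477, 0.022, 1.555, -0.011, 1.109, -0.083], TCP at [0.306, -0.602, 0.405] pointing down, gripper open.
Joint ranges: [-2.96, 2.96], [-0.34, 2.1], [-1.41, 1.46], [0.24, 2.44], [-1.37, 4.51], [0.17, 1.92], [-2.96, 2.96]. Speed limits (rad/s): [2.39, 2.39, 3.14, 3.14, 3.14, 3.14, 3.14].

### API

Orientations are given as a rotation vector (axis times angle).
In Python, from bench import r gives the robot as it stands.
- The arm moves only by the tool apply_moves, never from a script. Its arguments are lists of equal length, an entry for each row: "dp": the shift along the tool's x, y, z scaled (see below), a list of three; "twist": the turn, a rotation vector about the tool's x, y, z scaled (see below), a list of three; "jaw": the closure in counts, from 0 (fully open) to 255 (shut). In form: {"dp": [[x, y, z], ...], "twist": [[rx, ry, rz], ...], "jaw": [jaw, ...]}. A call has 1 to 20 rows; each row shifts and turns the pose as measured when the row begins, along the tool's axes as they then stand; what a row does not reach is not made up. The controller multiplies each number of a shift by 12 cm and each number of a turn by 120 degrees. A row lasts 1/10 s, in which the tool goes at most 50 mm and 8.59 degrees, less where a joint would pass 70% of its speed; a pose out of reach is approached as far as the arm can. A call with a number of a shift or a turn outside -1 to 1 is refused whole. A call with a gripper value outside its range is refused whole. The fingers move at their own pace and stop on an object; "grip_force" is the grip in N (left out, the last holds). Time passes only in rows, so rows that do not move let the fingers close. It gives the time, the measured TCP pose, the force and the opening at its end, in the units of the state.
- r.get_obs(): the state, without advancing time (a new reading comes with each control period).
- r.grab_frame(name): name is "scene" or "top" or "wrist"; returns a dict with "color" (420x560x3 uint8, red, green, blue), "z_map" (420x560 float32, m along the optical axis (not along the pixel's ray), 0 where there is no reading), "intrinsics" (3x3 intrinsics, pixels), "R" (3x3) and "t" (3): a world point X has camera coordinates R X + t; the wrist camera has in their place "hand_eye" (4x4, takes a point from camera to tool coordinates, whose origin is the TCP and whose axes are the tool frame's). Camera axes: x right, y down, z forward; pixel columns grow to the right and rows downward; lengths in m; the calibration is good to about 2 mm. The wrist camera is an equidistant fisheye: a pixel r from the principal point sees the ray r / f radians off the axis. A picture is of the moment at which its call begins: read the wrist's pose just before it.
- r.hand_in(): hands the job in, once; it reports no verdict.
The state is a dict: "clock": time; "joints": joint angles; "qvel": joint speeds; "tau": joint torques, N m; "tcp_pos": TCP position; "orientation": TCP orientation; "contact_force": force on the tool from outside, world axes, zero at the start; "moment": the same for the moment, N m; "grip_width": finger opening in m.
Only numpy, scipy, OpenCV 4.12 (cv2) and the standard library are available. Lean on these libraries where they do the work, as an engineer would, in place of code of your own. Each camera call takes 0.05 s, during which the arm holds its last target.

### The job

Take the small empty tote from the sloping rest and set it down gently on top of the tote of corn that stands on the scale, turned the way round that makes it stack level on that tote's ledges instead of nesting down into it. Do not let go of it before it rests on the lower tote, do not let it press on the corn, leave the loaded tote standing in its place on the scale, and let go.

Things in the scene. Friction and masses are not known exactly. Their poses are not given: they have to be found in the camera images.
- empty_tote_mid (a point): Centre (half-way up) of the empty tote to move: off-white plastic open box, 180 long (x) x 130 wide (y) x 70 mm high (z, out of its mouth), 0.2-0.3 kg. Its +x end wall has a scooped cut-out at the rim, 60 wide, 24 deep; the -x end is full height. It starts on the sloping rest tipped 30 degrees, mouth up and roughly towards the robot, scooped end uphill.
- empty_tote: The same tote, centre of its underside. Lower part 164 x 96 mm up to 30 mm above the underside; a flat step at 30 to 33 mm leads out to the wider upper part, whose walls are 3 mm thick.
- empty_tote_grip_l (a point): Grip block at the middle of the empty tote's +y long wall: the wall is thickened inwards to 14 mm (along y), 36 mm long (along x), from the step (37 mm below the rim) to the rim. This point is mid-thickness, 12 mm below the rim: 58 mm in y and 23 mm in z from the tote's centre. Pinch it along y, one finger inside the tote, reaching at most 35 mm below the rim.
- empty_tote_grip_r (a point): The same grip block on the -y long wall.
- empty_tote_foot (a point): Underside of one of the empty tote's four feet, at x = 64, y = 53 mm from its centre; the others are at x = 64, y = -53 and x = -33, y = +53 and -53. Each is 20 mm long (x) and stands out 10 mm sideways from the lower part.
- loaded_tote_mid (a point): Centre (half-way up, 35 mm from underside and rim) of the loaded tote: same shape, size, feet and axes as the empty one, 0.2-0.3 kg, level and loose on the scale (platter 75 mm above the table), turned any way round, two corn cobs in it. A tote stacked right has its centre 64 mm above this point, with x axis opposite and 4 mm play sideways, 5 mm lengthways.
- loaded_tote: The same loaded tote, centre of its underside. A tote set on it the same way round (x axes alike) has its feet miss the ledges and drops in onto the corn.
- loaded_tote_saddle (a point): Ledge (top of a saddle inside the long wall, 6 mm below the rim) that carries a foot of the upper tote, at x = 33, y = 56 mm from the tote's centre, 28 mm long; others at x = 33, y = -56 and x = -64, y = +56 and -56. The empty tote has the same.
- loaded_tote_scoop (a point): Bottom of the scooped cut-out in the loaded tote's +x end wall. The upper tote's scooped end must come at the other, full-height end.
- rest_mid (a point): Middle of the slab of the sloping rest, 80 mm above the table: fixed steel stand, slab 200 long x 170 mm wide, sloping 30 degrees, low edge with a 14 mm lip roughly towards the robot (x points uphill but level, z up). Nothing stands above it and nothing tall close beside it.
- cob_a: Corn cob lying lengthways in the loaded tote, about 130 mm long, 34 mm thick; its top is 37 mm above the tote's underside. Origin under its middle.
- cob_b: The second cob, alike, beside the first.
Mind the look-alikes: they are no part of the job. Leave any orange look-alike of the empty_tote alone.

How it is judged:
At the end, for the whole second after the job is handed in: The empty tote stands on the loaded tote's ledges: centre 60 to 68 mm above the loaded tote's centre (64 is right; nested would be far lower), centres within 12 mm, sides in line within 6 degrees, both totes level within 2.3 degrees and at rest; the loaded tote is within 30 mm of where it started (z of empty_tote_mid in the frame of loaded_tote between 0.095 and 0.103 m and horizontal distance between empty_tote_mid and loaded_tote_mid below 0.012 m and angle between the x axis of empty_tote and the x axis of loaded_tote, either way round below 0.1 rad and angle between each of empty_tote, loaded_tote's own z axis and vertical below 0.04 rad and distance of loaded_tote_mid from where it was at the start of the episode below 0.03 m and contact force between empty_tote and loaded_tote above 0.5 N and linear speed of each of empty_tote, loaded_tote below 0.02 m/s); the robot touches nothing.
It fails at once if the empty tote presses on the corn (contact force between empty_tote and cob_a above 2 N or contact force between empty_tote and cob_b above 2 N).
It fails at once if the empty tote is let go above the loaded one (more than about 15 mm above its seat) (contact force between empty_tote and the arm below 0.05 N and contact force between empty_tote and the fingers below 0.05 N and horizontal distance between empty_tote_mid and loaded_tote_mid below 0.12 m and z of empty_tote_mid in the frame of loaded_tote above 0.115 m).
It fails at once if the totes are banged or pressed together with more than 50 N (contact force between empty_tote and loaded_tote above 50 N).
It also fails if it takes over 42 s, if anything falls off the work surface, if the arm or the gripper's body presses on something with over 40 N, if the wrist force passes 120 N, or if a joint passes its speed limit or range.

## Working session

There is one attempt and no reset: what is moved stays moved. The work goes in short steps, Python scripts to look and compute and a tool call to move; the robot and the scene stay as the last step left them, time stands still between calls to the robot, and variables do not carry over. Pictures are saved under pics/ and viewed, and the job is handed in when it is done.

Besides the shell and the picture viewer there is one more tool, called after "Call:" as name(argument=value, ...) on one line, values as JSON. apply_moves: Moves the arm, as the interface text tells. Shifts and turns lie within -1 to 1; 1 stands for 12 cm of shift or 120 degrees of turn. Its arguments: {"type":"object","properties":{"dp":{"type":"array"},"twist":{"type":"array"},"jaw":{"type":"array"},"grip_force":{"type":"number"}},"required":["dp","twist","jaw"]}

```bash
ls; mkdir -p pics; python3 - <<'E'
from bench import r
import cv2,numpy as np
o=r.get_obs();print(o)
for n in("scene","top"):
    f=r.grab_frame(n);cv2.imwrite(f"pics/{n}0.png",f["color"][:,:,::-1]);np.savez(f"{n}0.npz",**f)
    print(n,f["intrinsics"],f["R"],f["t"])
E
```

```text
pics
{'clock': 0.0, 'joints': array([ 0.99187702,  0.4778206 ,  0.02234962,  1.55642854, -0.01150215,
        1.10929012, -0.08308506]), 'qvel': array([-6.13022826e-05,  9.57823654e-04, -7.55307590e-04,  8.95930749e-04,
       -1.01566682e-04,  1.97268833e-03,  3.56229127e-05]), 'tau': array([-3.44581731e-04, -5.96443784e+01,  1.60806835e+00, -2.81195283e+01,
        1.25365428e-02,  9.16729448e-03, -2.01450001e-05]), 'tcp_pos': array([ 0.3060757 , -0.60132051,  0.40372155]), 'orientation': array([-2.67761752e+00,  1.64156913e+00,  2.54070572e-03]), 'contact_force': array([-0.73206073, -0.45087698,  0.95831396]), 'moment': array([-0.04101993,  0.00435746, -0.04292233]), 'grip_width': 0.08550906614431134}
scene [[460.14579616   0.         284.32256326]
 [  0.         460.14579616 202.34313896]
 [  0.           0.           1.        ]] [[-0.04806051  0.99884005 -0.00295557]
 [ 0.64135859  0.02859113 -0.76670836]
 [-0.76573452 -0.03874397 -0.64198875]] [-0.00612998 -0.17925679  1.60684966]
top [[461.66202277   0.         277.50451319]
 [  0.         461.66202277 203.33004115]
 [  0.           0.           1.        ]] [[-0.02246028 -0.99961292  0.01641757]
 [-0.9908111   0.02006571 -0.13375624]
 [ 0.13337503 -0.01927091 -0.99087826]] [0.03028298 0.42630008 1.07650058]
```

View pics/scene0.png

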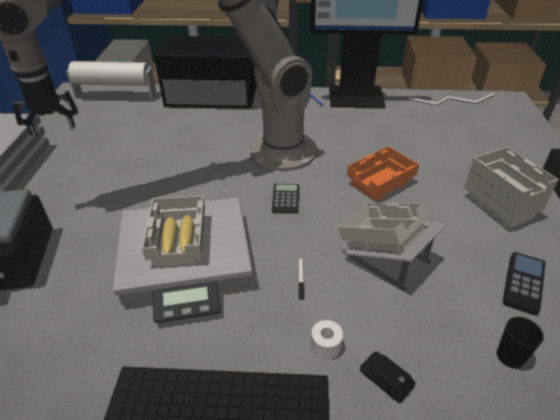

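View pics/top0.png

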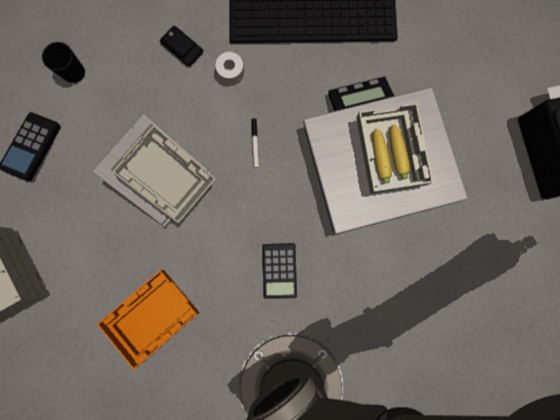

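Candidates for the empty tote:
- The off-white tote on the sloping rest, at top (163,172) and scene (384,228). This one fits the description.
- The orange tote, at top (150,318) and scene (383,173). It's a look-alike, so I leave it.
- The grey crate, at top (10,280) and scene (508,185). It isn't on the rest.
- The corn tote on the scale, at top (395,150). This is the target to stack on.

I'll check the choice in close crops.

```bash
python3 - <<'E'
import cv2,numpy as np
t=np.load("top0.npz")["color"][:,:,::-1]
a=cv2.resize(t[110:240,85:225],None,fx=4,fy=4,interpolation=cv2.INTER_CUBIC)
b=cv2.resize(t[90:205,345:445],None,fx=4,fy=4,interpolation=cv2.INTER_CUBIC)
c=np.zeros((520,560,3),np.uint8)
cv2.imwrite("pics/c1.png",np.clip(a*1.0,0,255)); cv2.imwrite("pics/c2.png",b)
E
```

```text
[ WARN:0@0.065] global loadsave.cpp:1063 imwrite_ Unsupported depth image for selected encoder is fallbacked to CV_8U.
```

View pics/c1.png

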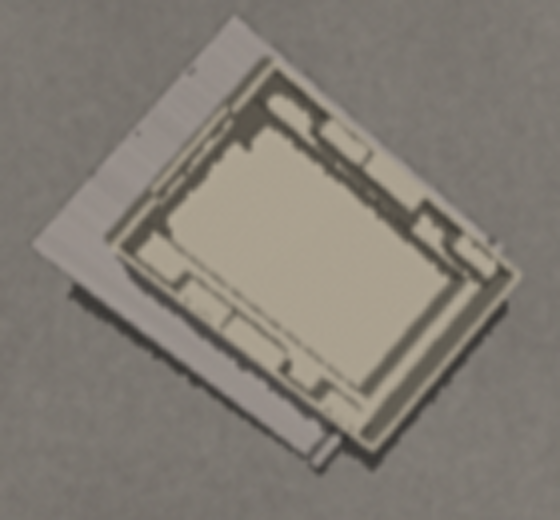

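View pics/c2.png

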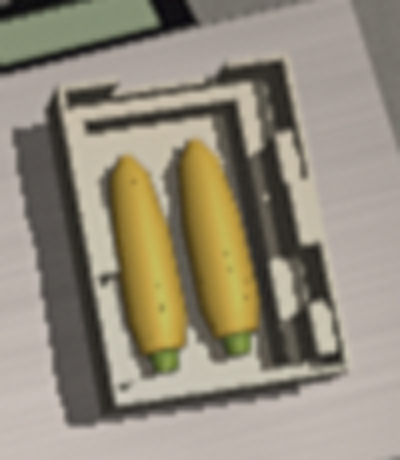

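Shown in the crops:
- **Empty tote (c1):** it's the off-white one on the slab. The scoop is at its upper-left, uphill end, around top pixel (127,160).
- **Loaded tote (c2):** the cut-out seems to be at its upper (+x world) end, around top pixel (385,112). I'll confirm this from depth.

```bash
cat > h.py <<'E'
import numpy as np,cv2
def cloud(f):
    K=f["intrinsics"];z=f["z_map"];v,u=np.mgrid[:z.shape[0],:z.shape[1]]
    P=np.stack([(u-K[0,2])/K[0,0]*z,(v-K[1,2])/K[1,1]*z,z],-1)
    return (P-f["t"])@f["R"], z>0
E
python3 - <<'E'
from h import *
for n,bL,bE in(("top",(345,90,445,205),(85,105,225,240)),("scene",(135,185,220,280),(325,190,450,290))):
    f=np.load(n+"0.npz");P,ok=cloud(f)
    print(n,"table z",np.median(P[...,2][ok][::50]), P[250:260,230:240,2].std())
    # loaded
    u0,v0,u1,v1=bL;Q=P[v0:v1,u0:u1].reshape(-1,3);z=Q[:,2]
    print(np.histogram(z,bins=np.arange(.06,.16,.005)))
    R=Q[(z>.14)&(z<.155)]
    rect=cv2.minAreaRect((R[:,:2]*1000).astype(np.float32));print("rim",len(R),R[:,2].mean(),rect)
    box=cv2.boxPoints(rect);print(box)
    # empty: 
    u0,v0,u1,v1=bE;Q=P[v0:v1,u0:u1].reshape(-1,3);Q=Q[Q[:,2]>.02]
    print("empty range",Q.min(0),Q.max(0),len(Q))
    np.save(n+"_E.npy",Q)
E
```

```text
top table z 0.0011348671089211958 0.0022398148739784253
(array([   0,   14, 2178, 3761,  273,   86,  106,  205,  407, 1134,  652,
        160,  160,  161,  138,  308,  426,  313,    0]), array([0.06 , 0.065, 0.07 , 0.075, 0.08 , 0.085, 0.09 , 0.095, 0.1  ,
       0.105, 0.11 , 0.115, 0.12 , 0.125, 0.13 , 0.135, 0.14 , 0.145,
       0.15 , 0.155]))
rim 739 0.1443445351289998 ((531.9256591796875, -236.87557983398438), (181.2808380126953, 132.6304931640625), 7.571960926055908)
[[ 433.33716 -183.0824 ]
 [ 450.8141  -314.55637]
 [ 630.51416 -290.66876]
 [ 613.03723 -159.1948 ]]
empty range [0.27948471 0.0424624  0.02950126] [0.61919469 0.42478074 1.12320414] 7268
scene table z 0.002145626910901084 0.0017537464982395046
(array([  11,   31, 1148, 2056,  171,  118,  137,  160,  256,  658,  449,
        212,  195,  167,  192,  274,  315,  220,    0]), array([0.06 , 0.065, 0.07 , 0.075, 0.08 , 0.085, 0.09 , 0.095, 0.1  ,
       0.105, 0.11 , 0.115, 0.12 , 0.125, 0.13 , 0.135, 0.14 , 0.145,
       0.15 , 0.155]))
rim 535 0.14416586381766155 ((531.1434326171875, -235.18243408203125), (185.2603759765625, 131.42893981933594), 7.3401713371276855)
[[ 430.87665 -181.84091]
 [ 447.66803 -312.19284]
 [ 631.4102  -288.52396]
 [ 614.61884 -158.17203]]
empty range [0.23332151 0.07350376 0.02035201] [1.34509352 0.42789059 0.89412361] 4962
```

```bash
cat >> h.py <<'E'
def frame(c,yaw,Q):
    d=np.array([np.cos(yaw),np.sin(yaw)]);n=np.array([-d[1],d[0]]);q=Q[:,:2]-c
    return np.c_[q@d,q@n,Q[:,2]]
E
python3 - <<'E'
from h import *
for n,bL in(("top",(345,90,445,205)),("scene",(135,185,220,280))):
    f=np.load(n+"0.npz");P,ok=cloud(f)
    u0,v0,u1,v1=bL;L=frame(np.array([.5315,-.236]),np.radians(7.5),P[v0:v1,u0:u1].reshape(-1,3))
    for lo,hi,nm in((.082,.094,'+x end'),(-.094,-.082,'-x end')):
        m=(L[:,0]>lo)&(L[:,0]<hi)&(abs(L[:,1])<.025)
        print(n,nm,"max z in mid",np.percentile(L[m,2],[50,90,97,100]))
    Q=np.load(n+"_E.npy");Q=Q[(Q[:,2]<.25)&(Q[:,0]<.75)&(Q[:,1]<.45)]
    print(len(Q))
    best=None
    rng=np.random.default_rng(0)
    # ransac for tilted planes ~30deg
    rem=Q
    for k in range(3):
        best=(0,)
        for i in range(3000):
            a,b,c=rem[rng.choice(len(rem),3,False)];nn=np.cross(b-a,c-a);l=np.linalg.norm(nn)
            if l<1e-6: continue
            nn/=l; nn*=np.sign(nn[2])
            if abs(np.degrees(np.arccos(nn[2]))-30)>5: continue
            m=abs((rem-a)@nn)<.002
            if m.sum()>best[0]: best=(m.sum(),nn,a,m)
        if best[0]==0: break
        S=rem[best[3]];c=S.mean(0);nn=np.linalg.svd(S-c)[2][2];nn*=np.sign(nn[2])
        print(n,best[0],"n",nn,"tilt",np.degrees(np.arccos(nn[2])),"az",np.degrees(np.arctan2(nn[1],nn[0])),"d",nn@c,"c",c)
        rem=rem[abs((rem-c)@nn)>.005]
E
```

```text
top +x end max z in mid [0.11189367 0.12221046 0.12351085 0.12572947]
top -x end max z in mid [0.11049183 0.14546516 0.14695927 0.14864291]
7191
top 2805 n [-0.32202253 -0.36324999  0.87427166] tilt 29.041106391234123 az -131.55711249548378 d -0.19951092100562856 c [0.50327779 0.31366964 0.08749724]
top 695 n [-0.32441751 -0.37455819  0.86859625] tilt 29.70407806380148 az -130.89694308434986 d -0.173778882893629 c [0.49342758 0.28287461 0.10620661]
top 380 n [-0.32551654 -0.38987266  0.86141645] tilt 30.52400472818766 az -129.85953176890416 d -0.14264802371795962 c [0.47321981 0.26114698 0.1314195 ]
scene +x end max z in mid [0.10548441 0.12026676 0.12170203 0.12340689]
scene -x end max z in mid [0.12591318 0.14333533 0.14591934 0.14962613]
4927
scene 866 n [-0.32038569 -0.37923774  0.86806207] tilt 29.765786006726177 az -130.19162196327642 d -0.20623818513066766 c [0.54728368 0.32072601 0.10452603]
scene 320 n [-0.37999602 -0.34635924  0.85769359] tilt 30.94140244108749 az -137.65141559649166 d -0.1918736542975195 c [0.4907076  0.28875581 0.11030341]
scene 290 n [-0.30202503 -0.37654001  0.87578451] tilt 28.86204201463545 az -128.73331121814638 d -0.12781546755824455 c [0.48042452 0.26598775 0.13409668]
```

```bash
python3 - <<'E'
from h import *
az=np.radians(49.5);t=np.radians(30)
up=np.array([np.cos(az)*np.cos(t),np.sin(az)*np.cos(t),np.sin(t)]);lat=np.array([-np.sin(az),np.cos(az),0]);n=np.cross(up,lat)
B=np.stack([up,lat,n],1)
for nm in("top","scene"):
    Q=np.load(nm+"_E.npy");Q=Q[(Q[:,2]<.25)&(Q[:,0]<.75)&(Q[:,1]<.45)]
    q=Q@B
    h,e=np.histogram(q[:,2],bins=np.arange(-.24,-.1,.004));print(nm,list(zip(np.round(e,3),h)))
    for lo in(-.146,-.142,-.138):
        R=q[(q[:,2]>lo)&(q[:,2]<-.12)]
        rect=cv2.minAreaRect((R[:,:2]*1000).astype(np.float32));print(lo,len(R),R[:,2].mean(),rect)
    np.save(nm+"_q.npy",q)
    k=(q[:,2]>-.142)&(q[:,2]<-.12)
    im=np.zeros((500,500,3),np.uint8)
    for a,b,c in q:
        x=int((a-.3)*1400);y=int((b+.35)*1400)
        if 0<=x<500 and 0<=y<500: im[y,x]=cv2.applyColorMap(np.uint8([[np.clip((c+.22)/.1*255,0,255)]]),cv2.COLORMAP_JET)[0,0]
    cv2.imwrite(f"pics/q_{nm}.png",im)
    print(np.percentile(q,[2,98],0))
E
```

```text
top [(np.float64(-0.24), np.int64(0)), (np.float64(-0.236), np.int64(0)), (np.float64(-0.232), np.int64(0)), (np.float64(-0.228), np.int64(0)), (np.float64(-0.224), np.int64(0)), (np.float64(-0.22), np.int64(0)), (np.float64(-0.216), np.int64(131)), (np.float64(-0.212), np.int64(1590)), (np.float64(-0.208), np.int64(2473)), (np.float64(-0.204), np.int64(465)), (np.float64(-0.2), np.int64(47)), (np.float64(-0.196), np.int64(57)), (np.float64(-0.192), np.int64(29)), (np.float64(-0.188), np.int64(31)), (np.float64(-0.184), np.int64(56)), (np.float64(-0.18), np.int64(471)), (np.float64(-0.176), np.int64(490)), (np.float64(-0.172), np.int64(67)), (np.float64(-0.168), np.int64(93)), (np.float64(-0.164), np.int64(98)), (np.float64(-0.16), np.int64(63)), (np.float64(-0.156), np.int64(54)), (np.float64(-0.152), np.int64(78)), (np.float64(-0.148), np.int64(230)), (np.float64(-0.144), np.int64(283)), (np.float64(-0.14), np.int64(340)), (np.float64(-0.136), np.int64(45)), (np.float64(-0.132), np.int64(0)), (np.float64(-0.128), np.int64(0)), (np.float64(-0.124), np.int64(0)), (np.float64(-0.12), 
[... 1623 characters left out ...]
0)), (np.float64(-0.128), np.int64(0)), (np.float64(-0.124), np.int64(0)), (np.float64(-0.12), np.int64(0)), (np.float64(-0.116), np.int64(0)), (np.float64(-0.112), np.int64(0)), (np.float64(-0.108), np.int64(0))]
-0.146 601 -0.14170568535728842 ((511.91046142578125, -192.85455322265625), (135.71450805664062, 184.98123168945312), 89.84488677978516)
-0.142 337 -0.13984651153889402 ((511.6212158203125, -192.69183349609375), (135.3907012939453, 184.40187072753906), 89.84488677978516)
-0.138 13 -0.13766366275739714 ((507.54266357421875, -193.86837768554688), (158.84329223632812, 129.4300994873047), 0.9959994554519653)
[[ 0.42151564 -0.26579397 -0.27332212]
 [ 0.62271427 -0.10026093 -0.13911839]]
```

```bash
cat >> h.py <<'E'
from scipy.spatial.transform import Rotation as Rn
from scipy.spatial.transform import Slerp
az=np.radians(49.6);t=np.radians(30)
up=np.array([np.cos(az)*np.cos(t),np.sin(az)*np.cos(t),np.sin(t)]);lat=np.array([-np.sin(az),np.cos(az),0]);n=np.cross(up,lat)
_a=np.radians(49.5);_u=np.array([np.cos(_a)*np.cos(t),np.sin(_a)*np.cos(t),np.sin(t)]);_l=np.array([-np.sin(_a),np.cos(_a),0]);_B=np.stack([_u,_l,np.cross(_u,_l)],1)
rimc=_B@np.array([.5110,-.1929,-.1403])   # empty tote rim centre at start
Rg=np.stack([-lat,-up,-n],1)              # tool at grasp
blk=rimc-.058*lat-.012*n                  # -y grip block
HP=.155
def pose(o): return np.array(o["tcp_pos"]),Rn.from_rotvec(o["orientation"])
def plan(p0,R0,p1,R1,N,twistonly=False):
    """rows from pose to pose, evenly"""
    W=R1 if isinstance(R1,Rn) else Rn.from_matrix(R1)
    S=Slerp([0,1],Rn.concatenate([R0,W]));dp=[];tw=[]
    p=p0;R=R0
    for k in range(1,N+1):
        pt=p0+(p1-p0)*k/N;Rt=S(k/N)
        d=np.round(R.inv().apply(pt-p)/.12,3);w=np.round((R.inv()*Rt).as_rotvec()/np.radians(120),4)
        p=p+R.apply(d*.12);R=R*Rn.from_rotvec(w*np.radians(120))
        dp.append(d.tolist());tw.append(w.tolist())
    print('dp',dp);print('tw',tw);print("max mm/row",np.linalg.norm(dp,axis=1).max()*120,"deg/row",np.linalg.norm(tw,axis=1).max()*120)
    return p,R
E
python3 - <<'E'
from h import *
from bench import r
print("rimc",rimc,"blk",blk,"n",n)
p,R=pose(r.get_obs())
g=blk+HP*n;print("grasp tcp",g, "pre", g+.1*n)
p,R=plan(p,R,np.array([.48,-.2,.45]),R,12)
p,R=plan(p,R,g+.1*n,Rg,14)
E
```

```text
rimc [0.47964717 0.26457323 0.13399664] blk [0.52770511 0.23155151 0.12360433] n [-0.32405995 -0.38076915  0.8660254 ]
grasp tcp [0.47747582 0.17253229 0.25783827] pre [0.44506982 0.13445537 0.34444081]
dp [[-0.194, -0.234, -0.032], [-0.193, -0.234, -0.032], [-0.194, -0.234, -0.031], [-0.194, -0.234, -0.032], [-0.193, -0.234, -0.032], [-0.194, -0.234, -0.032], [-0.194, -0.234, -0.032], [-0.193, -0.234, -0.031], [-0.194, -0.235, -0.032], [-0.194, -0.234, -0.032], [-0.193, -0.234, -0.032], [-0.194, -0.234, -0.032]]
tw [[0.0, 0.0, 0.0], [0.0, 0.0, 0.0], [0.0, 0.0, 0.0], [0.0, 0.0, 0.0], [0.0, 0.0, 0.0], [0.0, 0.0, 0.0], [0.0, 0.0, 0.0], [0.0, 0.0, 0.0], [0.0, 0.0, 0.0], [0.0, 0.0, 0.0], [0.0, 0.0, 0.0], [0.0, 0.0, 0.0]]
max mm/row 36.76879111420445 deg/row 0.0
dp [[-0.187, -0.072, 0.063], [-0.184, -0.074, 0.067], [-0.182, -0.077, 0.072], [-0.179, -0.079, 0.075], [-0.176, -0.082, 0.08], [-0.173, -0.083, 0.084], [-0.171, -0.084, 0.089], [-0.167, -0.086, 0.092], [-0.164, -0.087, 0.098], [-0.161, -0.088, 0.101], [-0.158, -0.089, 0.106], [-0.155, -0.088, 0.111], [-0.151, -0.089, 0.114], [-0.149, -0.089, 0.12]]
tw [[0.0176, -0.0035, -0.0132], [0.0176, -0.0034, -0.0131], [0.0176, -0.0035, -0.0132], [0.0177, -0.0035, -0.0132], [0.0176, -0.0034, -0.0132], [0.0176, -0.0035, -0.0131], [0.0176, -0.0035, -0.0132], [0.0176, -0.0035, -0.0132], [0.0176, -0.0034, -0.0131], [0.0177, -0.0035, -0.0132], [0.0176, -0.0035, -0.0132], [0.0176, -0.0034, -0.0132], [0.0176, -0.0035, -0.0131], [0.0176, -0.0035, -0.0132]]
max mm/row 25.320284358592815 deg/row 2.682691186103984
```

Call:
apply_moves(dp=[[-0.194, -0.234, -0.032], [-0.194, -0.234, -0.032], [-0.194, -0.234, -0.032], [-0.194, -0.234, -0.032], [-0.194, -0.234, -0.032], [-0.194, -0.234, -0.032], [-0.194, -0.234, -0.032], [-0.194, -0.234, -0.032], [-0.194, -0.234, -0.032], [-0.194, -0.234, -0.032], [-0.194, -0.234, -0.032], [-0.194, -0.234, -0.032]], twist=[[0, 0, 0], [0, 0, 0], [0, 0, 0], [0, 0, 0], [0, 0, 0], [0, 0, 0], [0, 0, 0], [0, 0, 0], [0, 0, 0], [0, 0, 0], [0, 0, 0], [0, 0, 0]], jaw=[0, 0, 0, 0, 0, 0, 0, 0, 0, 0, 0, 0])

```text
clock: 1.3
tcp_pos: [0.4819, -0.1893, 0.4456]
orientation: [2.667, -1.657, -0.019]
contact_force: [0.1, -0.9, 0.7]
grip_width: 0.0855
```

```bash
python3 - <<'E'
from h import *
from bench import r
o=r.get_obs();print(o["clock"],o["joints"],o["tcp_pos"])
p,R=pose(o);g=blk+HP*n
plan(p,R,g+.1*n,Rg,14)
E
```

```text
1.3 [ 0.42753001  0.19193647 -0.19853868  1.86381861  0.03987452  1.10175684
 -0.89757792] [ 0.48186573 -0.18926844  0.44555628]
dp [[-0.182, -0.066, 0.061], [-0.179, -0.069, 0.065], [-0.177, -0.072, 0.069], [-0.175, -0.074, 0.073], [-0.172, -0.076, 0.077], [-0.169, -0.078, 0.081], [-0.166, -0.08, 0.085], [-0.163, -0.081, 0.089], [-0.161, -0.083, 0.094], [-0.157, -0.083, 0.097], [-0.154, -0.084, 0.102], [-0.152, -0.085, 0.106], [-0.148, -0.085, 0.11], [-0.144, -0.085, 0.114]]
tw [[0.0178, -0.0033, -0.0136], [0.0178, -0.0033, -0.0137], [0.0178, -0.0032, -0.0136], [0.0178, -0.0033, -0.0137], [0.0178, -0.0033, -0.0136], [0.0178, -0.0032, -0.0137], [0.0179, -0.0033, -0.0136], [0.0178, -0.0033, -0.0136], [0.0178, -0.0033, -0.0137], [0.0178, -0.0033, -0.0136], [0.0178, -0.0032, -0.0137], [0.0178, -0.0033, -0.0136], [0.0178, -0.0033, -0.0137], [0.0178, -0.0033, -0.0136]]
max mm/row 24.488821939815725 deg/row 2.7265626712034328
```

Call:
apply_moves(dp=[[-0.182, -0.066, 0.061], [-0.179, -0.069, 0.065], [-0.177, -0.072, 0.069], [-0.175, -0.074, 0.073], [-0.172, -0.076, 0.077], [-0.169, -0.078, 0.081], [-0.166, -0.08, 0.085], [-0.163, -0.081, 0.089], [-0.161, -0.083, 0.094], [-0.157, -0.083, 0.097], [-0.154, -0.084, 0.102], [-0.152, -0.085, 0.106], [-0.148, -0.085, 0.11], [-0.144, -0.085, 0.114], [0, 0, 0]], twist=[[0.0178, -0.0033, -0.0136], [0.0178, -0.0033, -0.0136], [0.0178, -0.0033, -0.0136], [0.0178, -0.0033, -0.0136], [0.0178, -0.0033, -0.0136], [0.0178, -0.0033, -0.0136], [0.0178, -0.0033, -0.0136], [0.0178, -0.0033, -0.0136], [0.0178, -0.0033, -0.0136], [0.0178, -0.0033, -0.0136], [0.0178, -0.0033, -0.0136], [0.0178, -0.0033, -0.0136], [0.0178, -0.0033, -0.0136], [0.0178, -0.0033, -0.0136], [0, 0, 0]], jaw=[0, 0, 0, 0, 0, 0, 0, 0, 0, 0, 80, 80, 80, 80, 80], grip_force=40)

```text
clock: 2.8
tcp_pos: [0.4379, 0.1532, 0.3404]
orientation: [-2.472, 0.873, -0.243]
contact_force: [0.5, -0.5, 0.4]
grip_width: 0.0586
```

```bash
python3 - <<'E'
from h import *
from bench import r
o=r.get_obs();print(o["clock"],o["joints"],o["tcp_pos"],o["grip_width"])
p,R=pose(o);g=blk+HP*n
f=r.grab_frame("wrist");cv2.imwrite("pics/w1.png",f["color"][:,:,::-1]);print(f["intrinsics"],f["hand_eye"])
np.savez("w1.npz",p=p,R=R.as_matrix(),**f)
# error in tool frame
print("err tool mm",R.inv().apply(g+.1*n-p)*1000,"rot deg",np.degrees((R.inv()*Rn.from_matrix(Rg)).as_rotvec()))
# project expected block + rim corners into wrist
H=np.linalg.inv(f["hand_eye"]);K=f["intrinsics"];im=f["color"][:,:,::-1].copy()
def proj(X):
    c=H[:3,:3]@R.inv().apply(X-p)+H[:3,3];th=np.arctan2(np.hypot(*c[:2]),c[2]);a=np.arctan2(c[1],c[0])
    return int(K[0,0]*th*np.cos(a)+K[0,2]),int(K[1,1]*th*np.sin(a)+K[1,2])
for X in [blk+.012*n+s*.007*lat+q*.018*up for s in(-1,1) for q in(-1,1)]+[rimc+a*.09*up+b*.065*lat for a in(-1,1) for b in(-1,1)]:
    print(proj(X));cv2.circle(im,proj(X),2,(0,0,255),-1)
cv2.imwrite("pics/w1p.png",im)
E
```

```text
2.8 [ 0.19286514  0.19659431 -0.63151792  2.22971059 -0.45429635  0.2974026
 -0.67515668] [0.43786776 0.15320025 0.34035108] 0.058620186083346106
[[325.1922621    0.         280.19673754]
 [  0.         325.1922621  207.97137066]
 [  0.           0.           1.        ]] [[ 9.99999972e-01 -8.17063319e-05 -2.22085323e-04 -4.76846099e-04]
 [ 1.42810432e-04  9.56702578e-01  2.91067274e-01 -7.29861132e-02]
 [ 1.88687562e-04 -2.91067297e-01  9.56702562e-01  3.10352800e-02]
 [ 0.00000000e+00  0.00000000e+00  0.00000000e+00  1.00000000e+00]]
err tool mm [17.38406366  6.52076952 -8.67410174] rot deg [-0.99438354  0.71225227  1.28695155]
(319, 263)
(322, 213)
(299, 262)
(301, 213)
(312, 342)
(155, 333)
(328, 103)
(130, 105)
```

View pics/w1p.png

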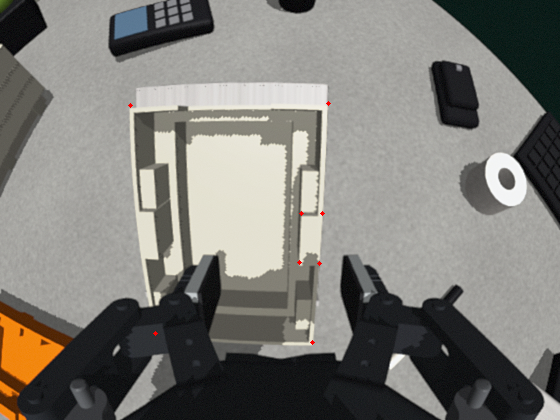

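The wrist view shows the grip block of the right (-y) wall at (311,240), framed by the projected dots. The tote outline also agrees within 1–2 px. Next I correct the offset and descend.

Call:
apply_moves(dp=[[0.07, 0.025, -0.035], [0.07, 0.025, -0.035], [0, 0, 0]], twist=[[-0.004, 0.003, 0.0055], [-0.004, 0.003, 0.0055], [0, 0, 0]], jaw=[80, 80, 80])

```text
clock: 3.15
tcp_pos: [0.4467, 0.1301, 0.3454]
orientation: [-2.476, 0.924, -0.247]
contact_force: [-1.0, -0.3, 0.4]
grip_width: 0.0582
```

```bash
cat > e.py <<'E'
from h import *
from bench import r
def err(pt,Rt):
    o=r.get_obs();p,R=pose(o);Rt=Rt if isinstance(Rt,Rn) else Rn.from_matrix(Rt)
    print(o["clock"],np.round(o["joints"],2),"gw",o["grip_width"],"F",np.round(o["contact_force"],1),"M",np.round(o["moment"],2))
    e=R.inv().apply(pt-p);w=(R.inv()*Rt).as_rotvec()
    print("err mm",np.round(e*1000,1),"units",np.round(e/.12,3),"| deg",np.round(np.degrees(w),2),"units",np.round(w/np.radians(120),4))
E
python3 - <<'E'
from e import *
err(blk+HP*n,Rg)
E
```

```text
3.15 [ 0.21  0.19 -0.59  2.22 -0.43  0.34 -0.68] gw 0.05822252701455119 F [-1.  -0.3  0.4] M [-0.4   0.38  0.02]
err mm [ -4.6  -1.8 101.9] units [-0.038 -0.015  0.849] | deg [ 0.17 -0.31 -0.44] units [ 0.0014 -0.0026 -0.0037]
```

Call:
apply_moves(dp=[[-0.015, -0.007, 0.11], [-0.015, -0.005, 0.11], [0, 0, 0.11], [0, 0, 0.11], [0, 0, 0.11], [0, 0, 0]], twist=[[0.0005, -0.001, -0.0015], [0.0005, -0.001, -0.0015], [0, 0, 0], [0, 0, 0], [0, 0, 0], [0, 0, 0]], jaw=[80, 80, 80, 80, 80, 80])

```text
clock: 3.75
tcp_pos: [0.4704, 0.154, 0.2885]
orientation: [-2.473, 0.927, -0.256]
contact_force: [0.6, -0.2, -0.4]
grip_width: 0.0584
```

```bash
python3 - <<'E'
from e import *
err(blk+HP*n,Rg)
f=r.grab_frame("wrist");cv2.imwrite("pics/w2.png",f["color"][:,:,::-1])
E
```

```text
3.75 [ 0.08  0.33 -0.52  2.21 -0.37  0.18 -0.74] gw 0.05843218714263008 F [ 0.6 -0.2 -0.4] M [-0.41  0.38 -0.04]
err mm [-7.1 -0.8 35.9] units [-0.059 -0.006  0.299] | deg [-0.03 -0.67 -0.52] units [-0.0003 -0.0056 -0.0044]
```

View pics/w2.png

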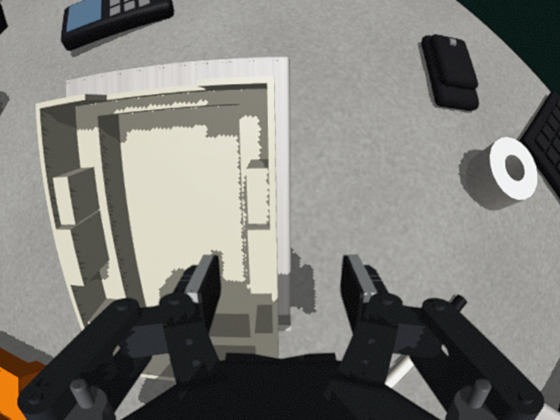

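The wrist view shows the tote framed correctly, with the grip block at (262,230) between the open fingers. However, joint 6 is at 0.18, close to its 0.17 limit. I'll tilt the tool 15° about the jaw axis, towards vertical, which the pinch allows.

```bash
cat >> h.py <<'E'
Rg2=(Rn.from_matrix(Rg)*Rn.from_euler('x',-15,degrees=True))
z2=Rg2.apply([0,0,1]); g2=blk-HP*z2
E
python3 - <<'E'
from e import *
print(z2,g2)
p,R=pose(r.get_obs())
err(g2+.05*n,Rg2)
plan(p,R,g2+.05*n,Rg2,5)
E
```

```text
[ 0.16774577  0.19710062 -0.96592583] [0.50170452 0.20100091 0.27332283]
3.8 [ 0.08  0.33 -0.52  2.21 -0.37  0.18 -0.74] gw 0.05816418739860285 F [ 0.2 -0.8 -0.1] M [-0.35  0.37 -0.03]
err mm [ -7.  -40.8  -8.3] units [-0.058 -0.34  -0.069] | deg [-15.05  -0.63  -0.6 ] units [-0.1254 -0.0052 -0.005 ]
dp [[-0.012, -0.068, -0.014], [-0.011, -0.067, -0.017], [-0.012, -0.066, -0.021], [-0.011, -0.065, -0.024], [-0.011, -0.064, -0.028]]
tw [[-0.0251, -0.001, -0.001], [-0.0251, -0.0011, -0.001], [-0.0251, -0.001, -0.001], [-0.0251, -0.0011, -0.001], [-0.025, -0.001, -0.001]]
max mm/row 8.486129859953827 deg/row 3.0172782437156838
```

Call:
apply_moves(dp=[[-0.012, -0.068, -0.014], [-0.011, -0.067, -0.017], [-0.012, -0.066, -0.021], [-0.011, -0.065, -0.024], [-0.011, -0.064, -0.028], [0, 0, 0], [0, 0, 0]], twist=[[-0.025, -0.001, -0.001], [-0.025, -0.001, -0.001], [-0.025, -0.001, -0.001], [-0.025, -0.001, -0.001], [-0.025, -0.001, -0.001], [0, 0, 0], [0, 0, 0]], jaw=[80, 80, 80, 80, 80, 80, 80])

```text
clock: 4.5
tcp_pos: [0.4861, 0.1797, 0.3196]
orientation: [-2.719, 1.009, -0.13]
contact_force: [-0.1, -0.1, -0.6]
grip_width: 0.0586
```

```bash
python3 - <<'E'
from e import *
err(g2+.05*n,Rg2);err(g2,Rg2)
E
```

```text
4.5 [-0.31  0.29 -0.16  2.08 -0.1   0.54 -1.09] gw 0.05859534517144701 F [-0.1 -0.1 -0.6] M [-0.18  0.19  0.04]
err mm [-1.9 -0.5  3.2] units [-0.016 -0.005  0.027] | deg [ 0.43 -0.14 -0.31] units [ 0.0036 -0.0011 -0.0026]
4.5 [-0.31  0.29 -0.16  2.08 -0.1   0.54 -1.09] gw 0.05859534517144701 F [-0.1 -0.1 -0.6] M [-0.18  0.19  0.04]
err mm [ -2.1 -13.8  51.4] units [-0.017 -0.115  0.428] | deg [ 0.43 -0.14 -0.31] units [ 0.0036 -0.0011 -0.0026]
```

Call:
apply_moves(dp=[[-0.005, -0.029, 0.107], [-0.004, -0.029, 0.107], [-0.004, -0.029, 0.107], [-0.004, -0.027, 0.1], [0, 0, 0], [0, 0, 0]], twist=[[0.001, 0, -0.001], [0.001, 0, -0.001], [0.001, 0, 0], [0, 0, 0], [0, 0, 0], [0, 0, 0]], jaw=[80, 80, 80, 80, 80, 80])

```text
clock: 5.1
tcp_pos: [0.5018, 0.2006, 0.2674]
orientation: [-2.715, 1.005, -0.13]
contact_force: [-0.2, 0.4, -0.2]
grip_width: 0.0588
```

```bash
python3 - <<'E'
from e import *
err(g2,Rg2)
f=r.grab_frame("wrist");cv2.imwrite("pics/w3.png",f["color"][:,:,::-1])
f=r.grab_frame("scene");cv2.imwrite("pics/s3.png",cv2.resize(f["color"][180:300,310:460,::-1],None,fx=4,fy=4))
E
```

```text
5.1 [-0.34  0.4  -0.16  2.07 -0.09  0.44 -1.11] gw 0.0587599672428764 F [-0.2  0.4 -0.2] M [-0.23  0.21 -0.01]
err mm [-0.3 -1.8 -5.6] units [-0.003 -0.015 -0.047] | deg [ 0.13 -0.01 -0.23] units [ 0.0011 -0.0001 -0.0019]
```

View pics/w3.png

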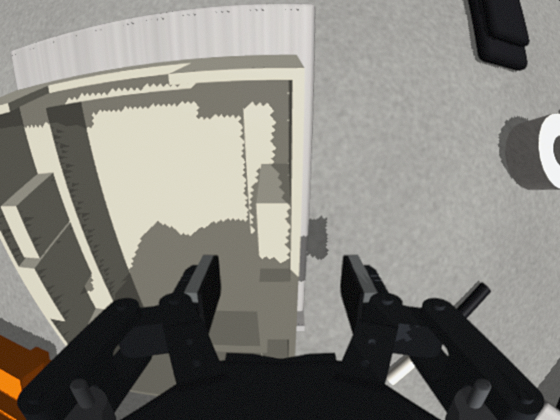

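View pics/s3.png

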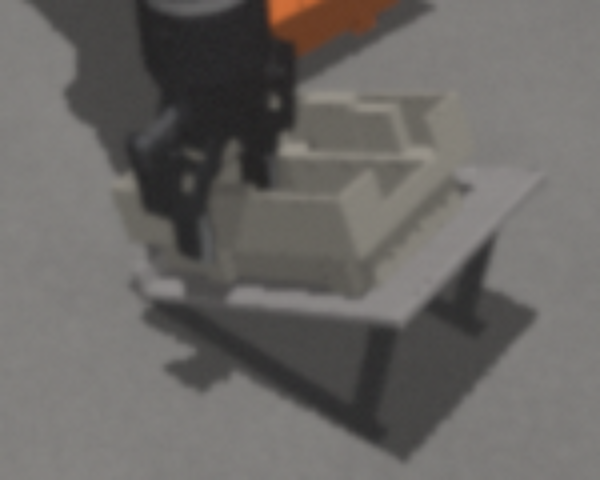

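The wrist view shows the wall and block (about x 258–305) centred between the fingers at x 215 and 350. The scene crop shows one finger inside the tote and one outside. The tool is about 5.6 mm too deep, so I'll back up and then close.

Call:
apply_moves(dp=[[0, -0.014, -0.05], [0, 0, 0]], twist=[[0, 0, 0], [0, 0, 0]], jaw=[80, 80])

```text
clock: 5.4
tcp_pos: [0.502, 0.2004, 0.2755]
orientation: [-2.714, 1.005, -0.132]
contact_force: [0.7, 0.1, 0.1]
grip_width: 0.0587
```

```bash
python3 - <<'E'
from e import *
err(g2,Rg2)
E
```

```text
5.4 [-0.34  0.39 -0.16  2.06 -0.09  0.45 -1.11] gw 0.05869358750672433 F [0.7 0.1 0.1] M [-0.21  0.17  0.06]
err mm [-0.6  0.3  2.2] units [-0.005  0.002  0.018] | deg [ 0.03 -0.08 -0.24] units [ 0.0003 -0.0007 -0.002 ]
```

Call:
apply_moves(dp=[[-0.003, 0, 0.005], [0, 0, 0], [0, 0, 0], [0, 0, 0], [0, 0, 0], [0, 0, 0], [0, 0, 0], [0, 0, 0]], twist=[[0, 0, -0.001], [0, 0, 0], [0, 0, 0], [0, 0, 0], [0, 0, 0], [0, 0, 0], [0, 0, 0], [0, 0, 0]], jaw=[255, 255, 255, 255, 255, 255, 255, 255], grip_force=80)

```text
clock: 6.2
tcp_pos: [0.5016, 0.2008, 0.2764]
orientation: [-2.714, 1.001, -0.135]
contact_force: [-1.3, 0.4, 1.3]
grip_width: 0.0123
```

```bash
python3 - <<'E'
from e import *
err(g2,Rg2)
err(g2+.06*n,Rg2)
E
```

```text
6.2 [-0.34  0.39 -0.16  2.06 -0.09  0.45 -1.11] gw 0.012295563288280114 F [-1.3  0.4  1.3] M [-0.19  0.31  0.12]
err mm [-0.   0.6  3. ] units [-0.     0.005  0.025] | deg [-0.07 -0.13 -0.06] units [-0.0006 -0.0011 -0.0005]
6.2 [-0.34  0.39 -0.16  2.06 -0.09  0.45 -1.11] gw 0.012295563288280114 F [-1.3  0.4  1.3] M [-0.19  0.31  0.12]
err mm [  0.1  16.1 -54.9] units [ 0.001  0.134 -0.458] | deg [-0.07 -0.13 -0.06] units [-0.0006 -0.0011 -0.0005]
```

Call:
apply_moves(dp=[[0, 0.02, -0.07], [0, 0.02, -0.07], [0, 0.02, -0.07], [0, 0.02, -0.07], [0, 0.02, -0.07], [0, 0.02, -0.07], [0, 0.03, -0.15], [0, 0.03, -0.15], [0, 0.03, -0.15], [0, 0.03, -0.15], [0, 0, 0]], twist=[[0, 0, 0], [0, 0, 0], [0, 0, 0], [0, 0, 0], [0, 0, 0], [0, 0, 0], [0, 0, 0], [0, 0, 0], [0, 0, 0], [0, 0, 0], [0, 0, 0]], jaw=[255, 255, 255, 255, 255, 255, 255, 255, 255, 255, 255])

```text
clock: 7.3
tcp_pos: [0.4584, 0.1506, 0.3946]
orientation: [-2.716, 1.003, -0.134]
contact_force: [0.8, 0.7, -1.6]
grip_width: 0.0125
```

```bash
cat >> h.py <<'E'
# nominal tote-in-tool rotation and final tool orientation
Tote0=Rn.from_matrix(np.stack([up,lat,n],1)); Rtt=Tote0.inv()*Rg2
Lc=np.array([.5315,-.236]);Lyaw=np.radians(7.5)
ToteF=Rn.from_euler('z',Lyaw+np.pi); RF=ToteF*Rtt
def tcpF(h):  # TCP so that upper tote centre is h above its seat
    mid=np.array([Lc[0],Lc[1],.075+.035+.064+h])
    b=mid+ToteF.apply([0,-.058,.023]); return b-RF.apply([0,0,HP])
ToteL=Rn.from_euler('z',az); RL=ToteL*Rtt
E
python3 - <<'E'
from e import *
f=r.grab_frame("wrist");cv2.imwrite("pics/w4.png",f["color"][:,:,::-1])
p,R=pose(r.get_obs());print(p,R.as_rotvec())
print("F",tcpF(.0),RF.apply([1,0,0]),RF.apply([0,0,1]))
err(p,RL)
w=(R.inv()*RF).as_rotvec();print(np.degrees(w),np.degrees(np.linalg.norm(w)))
# two stage: mid yaw
E
```

```text
[0.45836029 0.15084906 0.39347577] [-2.71663746  1.00292556 -0.13261913]
F [ 0.48415573 -0.18373251  0.3467185 ] [-0.13052619  0.99144486  0.        ] [ 0.25660481  0.03378266 -0.96592583]
7.35 [-0.26  0.13 -0.17  2.08 -0.13  0.7  -1.04] gw 0.012765845581698463 F [ 0.1  0.1 -2.2] M [-0.37  0.2   0.01]
err mm [0. 0. 0.] units [0. 0. 0.] | deg [-29.86  -0.08  -0.14] units [-0.2488 -0.0006 -0.0011]
[-1.36256442e+01  1.37452447e-01 -1.38829022e+02] 139.49614450331532
```

View pics/w4.png

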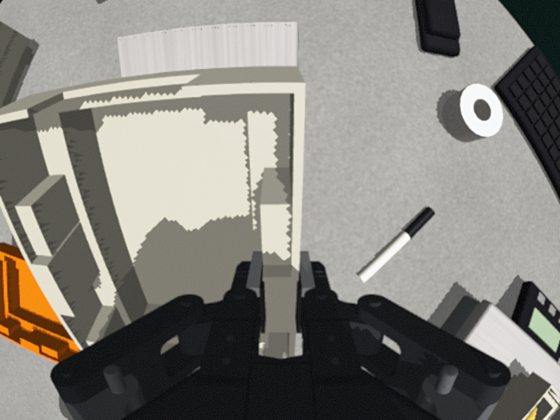

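The tote is lifted and held, with the block at (277,290) between the pads and the slab visible behind it. Next is the transit with the turn.

```bash
python3 - <<'E'
from e import *
p,R=pose(r.get_obs())
plan(p,R,tcpF(.1),RF,26)
E
```

```text
dp [[0.076, 0.069, -0.036], [0.069, 0.077, -0.035], [0.062, 0.082, -0.035], [0.054, 0.089, -0.033], [0.045, 0.093, -0.033], [0.037, 0.098, -0.032], [0.027, 0.1, -0.031], [0.017, 0.104, -0.031], [0.009, 0.104, -0.029], [-0.002, 0.105, -0.028], [-0.012, 0.105, -0.027], [-0.021, 0.104, -0.027], [-0.031, 0.101, -0.025], [-0.04, 0.098, -0.025], [-0.049, 0.094, -0.023], [-0.058, 0.09, -0.023], [-0.066, 0.084, -0.022], [-0.073, 0.078, -0.021], [-0.08, 0.07, -0.021], [-0.086, 0.064, -0.02], [-0.092, 0.055, -0.019], [-0.097, 0.046, -0.019], [-0.101, 0.037, -0.019], [-0.103, 0.028, -0.018], [-0.106, 0.019, -0.018], [-0.107, 0.008, -0.018]]
tw [[-0.0044, 0.0, -0.0445], [-0.0043, 0.0001, -0.0445], [-0.0044, 0.0, -0.0445], [-0.0044, 0.0001, -0.0445], [-0.0043, 0.0, -0.0445], [-0.0044, 0.0001, -0.0445], [-0.0044, 0.0, -0.0445], [-0.0043, 0.0001, -0.0445], [-0.0044, -0.0, -0.0445], [-0.0044, 0.0, -0.0445], [-0.0043, 0.0001, -0.0445], [-0.0044, 0.0, -0.0445], [-0.0044, 0.0001, -0.0445], [-0.0043, 0.0, -0.0445], [-0.0044, 0.0001, -0.0444], [-0.0044, -0.0, -0.0445], [-0.0043, 0.0, -0.0445], [-0.0044, 0.0001, -0.0445], [-0.0044, 0.0, -0.0445], [-0.0043, 0.0001, -0.0445], [-0.0044, 0.0, -0.0445], [-0.0044, 0.0001, -0.0445], [-0.0043, 0.0, -0.0445], [-0.0044, 0.0, -0.0445], [-0.0044, 0.0001, -0.0445], [-0.0043, 0.0, -0.0445]]
max mm/row 13.18144149932017 deg/row 5.366053298281708
```

Call:
apply_moves(dp=[[0.076, 0.069, -0.036], [0.069, 0.077, -0.035], [0.062, 0.082, -0.035], [0.054, 0.089, -0.033], [0.045, 0.093, -0.033], [0.037, 0.098, -0.032], [0.027, 0.1, -0.031], [0.017, 0.104, -0.031], [0.009, 0.104, -0.029], [-0.002, 0.105, -0.028], [-0.012, 0.105, -0.027], [-0.021, 0.104, -0.027], [-0.031, 0.101, -0.025]], twist=[[-0.0044, 0, -0.0445], [-0.0044, 0, -0.0445], [-0.0044, 0, -0.0445], [-0.0044, 0, -0.0445], [-0.0044, 0, -0.0445], [-0.0044, 0, -0.0445], [-0.0044, 0, -0.0445], [-0.0044, 0, -0.0445], [-0.0044, 0, -0.0445], [-0.0044, 0, -0.0445], [-0.0044, 0, -0.0445], [-0.0044, 0, -0.0445], [-0.0044, 0, -0.0445]], jaw=[255, 255, 255, 255, 255, 255, 255, 255, 255, 255, 255, 255, 255])

```text
clock: 8.65
tcp_pos: [0.4746, -0.0171, 0.4088]
orientation: [-2.975, -0.846, -0.246]
contact_force: [-0.7, -0.7, -2.4]
grip_width: 0.0122
```

```bash
python3 - <<'E'
from e import *
p,R=pose(r.get_obs())
err(tcpF(.1),RF)
plan(p,R,tcpF(.1),RF,13)
E
```

```text
8.65 [ 0.06  0.12 -0.14  2.05 -0.07  0.83  0.52] gw 0.01220894172465899 F [-0.7 -0.7 -2.4] M [-0.01  0.08 -0.02]
err mm [-72.5 147.  -49.5] units [-0.604  1.225 -0.412] | deg [ -7.62   0.51 -66.11] units [-0.0635  0.0043 -0.5509]
dp [[-0.046, 0.094, -0.032], [-0.055, 0.09, -0.031], [-0.062, 0.085, -0.029], [-0.07, 0.08, -0.03], [-0.077, 0.073, -0.028], [-0.082, 0.067, -0.028], [-0.089, 0.059, -0.027], [-0.093, 0.052, -0.027], [-0.097, 0.043, -0.026], [-0.101, 0.035, -0.026], [-0.103, 0.026, -0.025], [-0.106, 0.017, -0.026], [-0.106, 0.008, -0.025]]
tw [[-0.0049, 0.0003, -0.0424], [-0.0049, 0.0004, -0.0424], [-0.0048, 0.0003, -0.0423], [-0.0049, 0.0003, -0.0424], [-0.0049, 0.0003, -0.0424], [-0.0049, 0.0004, -0.0424], [-0.0049, 0.0003, -0.0423], [-0.0049, 0.0003, -0.0424], [-0.0048, 0.0004, -0.0424], [-0.0049, 0.0003, -0.0424], [-0.0049, 0.0003, -0.0423], [-0.0049, 0.0003, -0.0424], [-0.0049, 0.0004, -0.0424]]
max mm/row 13.254976423969978 deg/row 5.122088636484144
```

Call:
apply_moves(dp=[[-0.046, 0.094, -0.032], [-0.055, 0.09, -0.031], [-0.062, 0.085, -0.03], [-0.07, 0.08, -0.03], [-0.077, 0.073, -0.028], [-0.082, 0.067, -0.028], [-0.089, 0.059, -0.027], [-0.093, 0.052, -0.027], [-0.097, 0.043, -0.026], [-0.101, 0.035, -0.026], [-0.103, 0.026, -0.026], [-0.106, 0.017, -0.026], [-0.1, 0.008, -0.025], [0, 0, 0], [0, 0, 0]], twist=[[-0.0049, 0.0003, -0.0424], [-0.0049, 0.0003, -0.0424], [-0.0049, 0.0003, -0.0424], [-0.0049, 0.0003, -0.0424], [-0.0049, 0.0003, -0.0424], [-0.0049, 0.0003, -0.0424], [-0.0049, 0.0003, -0.0424], [-0.0049, 0.0003, -0.0424], [-0.0049, 0.0003, -0.0424], [-0.0049, 0.0003, -0.0424], [-0.0049, 0.0003, -0.0424], [-0.0049, 0.0003, -0.0424], [-0.0049, 0.0003, -0.0424], [0, 0, 0], [0, 0, 0]], jaw=[255, 255, 255, 255, 255, 255, 255, 255, 255, 255, 255, 255, 255, 255, 255])

```text
clock: 10.15
tcp_pos: [0.4891, -0.1859, 0.4305]
orientation: [1.905, 2.283, 0.28]
contact_force: [-0.6, -0.0, -2.8]
grip_width: 0.0128
```

```bash
python3 - <<'E'
from e import *
err(tcpF(.1),RF)
for nme in("top","scene"):
    f=r.grab_frame(nme);np.savez(nme+"5.npz",**f);cv2.imwrite(f"pics/{nme}5.png",f["color"][:,:,::-1])
E
```

```text
10.15 [ 0.38  0.16 -0.12  1.95 -0.12  0.82  2.09] gw 0.012825902772565886 F [-0.6 -0.  -2.8] M [ 0.1   0.37 -0.01]
err mm [  3.1  -0.4 -16.8] units [ 0.026 -0.003 -0.14 ] | deg [-1.06 -0.72  2.72] units [-0.0088 -0.006   0.0226]
```

View pics/top5.png

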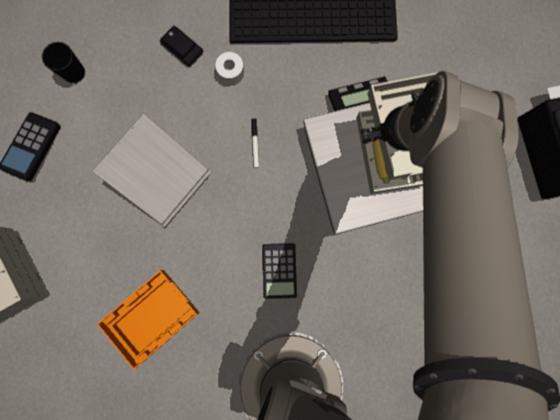

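View pics/scene5.png

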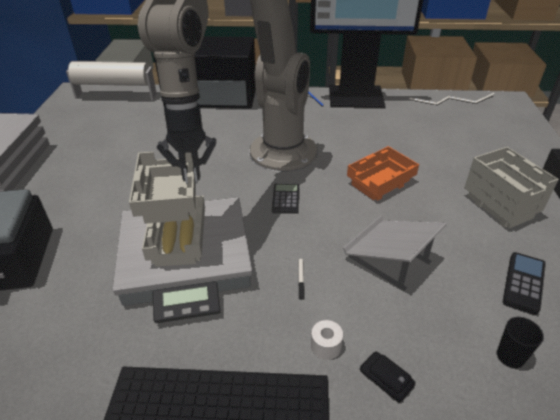

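The top view shows the empty tote above the corn tote, mostly hidden by the arm. The scene view shows it at (165,185), with its full-height end facing the camera. Next I correct the pose and measure the held tote by depth.

Call:
apply_moves(dp=[[0.025, -0.003, -0.05], [0, 0, 0], [0, 0, 0]], twist=[[-0.008, -0.005, 0.02], [0, 0, 0], [0, 0, 0]], jaw=[255, 255, 255])

```text
clock: 10.55
tcp_pos: [0.4869, -0.1807, 0.4354]
orientation: [1.944, 2.232, 0.292]
contact_force: [-0.3, -0.1, -2.8]
grip_width: 0.0127
```

```bash
cat > meas.py <<'E'
from e import *
def meas(nme,tag,u,zlo=.02):
    o=r.get_obs();p,R=pose(o)
    f=r.grab_frame(nme);np.savez(f"{nme}{tag}.npz",p=p,R_=R.as_matrix(),**f);cv2.imwrite(f"pics/{nme}{tag}.png",f["color"][:,:,::-1])
    P,ok=cloud(f);u0,v0,u1,v1=u
    C=f["color"].astype(int)
    sat=C.max(-1)-C.min(-1);m=ok&(C.max(-1)>60)&(C.max(-1)<250)
    Q=P[v0:v1,u0:u1][m[v0:v1,u0:u1]]
    # predicted tote pose from the hand
    Te=R*Rtt.inv(); b=p+R.apply([0,0,HP]); mid=b-Te.apply([0,-.058,.023])
    q=Te.inv().apply(Q-mid)
    return Te,mid,q
E
python3 - <<'E'
from meas import *
err(tcpF(.1),RF)
Te,mid,q=meas("scene","6",(110,130,230,250))
print("pred mid",mid,Te.as_euler('ZYX',degrees=True))
k=(abs(q[:,0])<.11)&(abs(q[:,1])<.085)&(q[:,2]>-.05)&(q[:,2]<.06);q=q[k]
print(np.histogram(q[:,2],bins=np.arange(-.05,.062,.004)))
# rim points: near top
s=q[(q[:,2]>.028)&(q[:,2]<.042)]
w=s[(abs(abs(s[:,1])-.063)<.008)|(abs(abs(s[:,0])-.088)<.008)]
rect=cv2.minAreaRect((w[:,:2]*1000).astype(np.float32));print(len(s),len(w),rect)
A=np.c_[w[:,:2],np.ones(len(w))];c=np.linalg.lstsq(A,w[:,2],rcond=None)[0];print("slopes deg",np.degrees(c[:2]),"z",c[2])
np.save("q6.npy",q)
E
```

```text
10.55 [ 0.37  0.14 -0.12  1.96 -0.12  0.81  2.04] gw 0.01269477143865317 F [-0.3 -0.1 -2.8] M [0.09 0.36 0.03]
err mm [ -2.6  -0.1 -11.7] units [-0.021 -0.001 -0.098] | deg [-0.19 -0.23  0.36] units [-0.0016 -0.0019  0.003 ]
pred mid [ 0.53396786 -0.23235529  0.26245397] [-1.72093476e+02 -1.85623845e-01 -1.32449450e-01]
(array([  0,   0,   1, 217, 623, 113, 121, 121, 121,  77,  72, 276, 204,
       169, 174, 163, 176, 194, 208, 310, 306, 159,  21,  14,   5,   7,
        15]), array([-0.05 , -0.046, -0.042, -0.038, -0.034, -0.03 , -0.026, -0.022,
       -0.018, -0.014, -0.01 , -0.006, -0.002,  0.002,  0.006,  0.01 ,
        0.014,  0.018,  0.022,  0.026,  0.03 ,  0.034,  0.038,  0.042,
        0.046,  0.05 ,  0.054,  0.058]))
645 512 ((-2.933319091796875, -3.206146240234375), (185.75103759765625, 134.28591918945312), 0.19497935473918915)
slopes deg [ 0.3068186  -0.14775328] z 0.0325654107757168
```

```bash
python3 - <<'E'
import numpy as np,cv2
q=np.load("q6.npy")
im=np.zeros((400,800,3),np.uint8)
for a,b,c in q:
    col=tuple(int(x) for x in cv2.applyColorMap(np.uint8([[np.clip((c+.05)/.1*255,0,255)]]),cv2.COLORMAP_JET)[0,0])
    cv2.circle(im,(int(200+a*1700),int(200-b*1700)),1,col,-1); cv2.circle(im,(int(600+a*1700),int(200-c*1700)),1,(200,200,200),-1)
for a in(-.09,.09):
    for b in(-.065,.065): cv2.circle(im,(int(200+a*1700),int(200-b*1700)),3,(255,255,255),1)
cv2.imwrite("pics/q6.png",im)
E
```

```text
(no output)
```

View pics/q6.png

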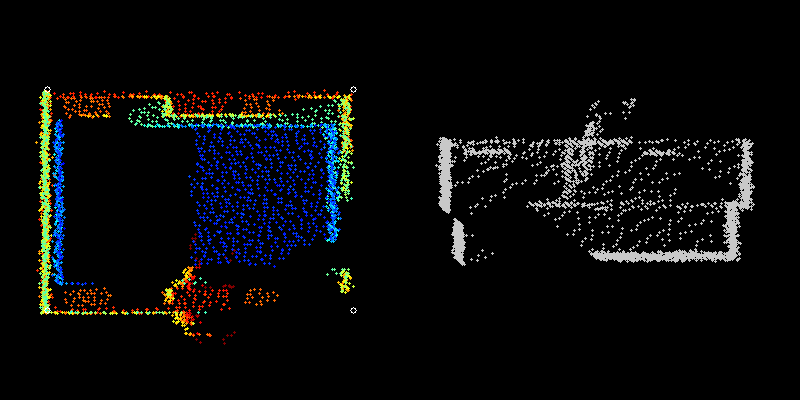

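The point picture shows the held tote clean and level, with slopes below 0.4° and a yaw offset of about 0.2°. Its centre is about (−3, −2…3) mm from my prediction. Next I lower it to a 30 mm hover with this correction and measure both totes in the same view.

```bash
python3 - <<'E'
from e import *
p,R=pose(r.get_obs())
pt=p+np.array([-.0054,-.0056,-.056]);Rt=Rn.from_euler('z',-.7,degrees=True)*R
# yaw about tool moves tote centre a little
err(pt,Rt); plan(p,R,pt,Rt,7)
E
```

```text
10.6 [ 0.37  0.14 -0.12  1.96 -0.12  0.81  2.04] gw 0.01250893787787287 F [-0.6 -0.5 -2.3] M [ 0.08  0.41 -0.01]
err mm [ -4.9 -20.2  52.6] units [-0.041 -0.169  0.438] | deg [-0.   -0.18  0.68] units [-0.     -0.0015  0.0056]
dp [[-0.006, -0.024, 0.063], [-0.006, -0.024, 0.062], [-0.006, -0.024, 0.063], [-0.006, -0.024, 0.062], [-0.005, -0.024, 0.063], [-0.006, -0.024, 0.062], [-0.006, -0.024, 0.063]]
tw [[-0.0, -0.0002, 0.0008], [-0.0, -0.0002, 0.0008], [-0.0, -0.0002, 0.0008], [-0.0, -0.0003, 0.0008], [-0.0, -0.0002, 0.0008], [-0.0, -0.0002, 0.0008], [-0.0, -0.0002, 0.0008]]
max mm/row 8.121970204328505 deg/row 0.10252804494381038
```

Call:
apply_moves(dp=[[-0.006, -0.024, 0.062], [-0.006, -0.024, 0.062], [-0.006, -0.024, 0.062], [-0.006, -0.024, 0.062], [-0.006, -0.024, 0.062], [-0.006, -0.024, 0.062], [0, 0, 0], [0, 0, 0]], twist=[[0, 0, 0.001], [0, 0, 0.001], [0, 0, 0.001], [0, 0, 0.001], [0, 0, 0.001], [0, 0, 0.001], [0, 0, 0], [0, 0, 0]], jaw=[255, 255, 255, 255, 255, 255, 255, 255])

```text
clock: 11.4
tcp_pos: [0.4813, -0.1859, 0.3816]
orientation: [1.962, 2.222, 0.292]
contact_force: [-0.3, -0.4, -1.8]
grip_width: 0.0128
```

```bash
cat > fit.py <<'E'
from meas import *
def rimfit(q,hint=""):
    """q: points in nominal tote frame (centre origin); outer rim edges -> offset cx,cy,yaw,z,slopes"""
    rim=q[(q[:,2]>.022)&(q[:,2]<.045)]
    out={}
    def line(sel,ax):
        s=rim[sel]; o=1-ax
        return s[:,o],s[:,ax]
    res={}
    for nm,ax,sg,nom,lim in(("+y",1,1,.0635,.085),("-y",1,-1,.0635,.085),("+x",0,1,.0885,.06),("-x",0,-1,.0885,.06)):
        o=1-ax
        sel=(abs(rim[:,ax]*sg-nom)<.009)&(abs(rim[:,o])<lim)
        if ax==0: sel&=abs(rim[:,1])>.034
        if nm=="-y": sel&=abs(rim[:,0])>.045   # keep clear of the fingers / blocks
        if nm=="+y": sel&=abs(rim[:,0])>.02
        s=rim[sel]
        # outermost per 10 mm bin
        b=np.floor(s[:,o]/.01);v=[]
        for k in np.unique(b):
            t=s[b==k]
            if len(t)>=4: v.append([np.median(t[:,o]),np.percentile(t[:,ax]*sg,85)*sg])
        v=np.array(v)
        if len(v)>=3:
            c=np.polyfit(v[:,0],v[:,1],1);res[nm]=(np.median(v[:,1]),np.degrees(np.arctan(c[0])),len(v))
        elif len(v): res[nm]=(np.median(v[:,1]),None,len(v))
    for k,x in res.items(): print(hint,k,"pos mm %.1f"%(x[0]*1000),"slope",x[1],"n",x[2])
    top=q[(abs(abs(q[:,1])-.0635)<.004)|(abs(abs(q[:,0])-.0885)<.004)];
    print(hint,"z top pct95 %.4f"%np.percentile(top[:,2],95))
    return res
E
python3 - <<'E'
from fit import *
err(tcpF(.03),RF)
Te,mid,q=meas("scene","7",(110,130,230,270))
print("pred mid",mid,Te.as_euler('ZYX',degrees=True))
k=(abs(q[:,0])<.11)&(abs(q[:,1])<.085)&(q[:,2]>-.05)&(q[:,2]<.06);rimfit(q[k],"U")
f=np.load("scene0.npz");P,ok=cloud(f);Q=P[185:280,135:220][ok[185:280,135:220]]
TL=Rn.from_euler('z',187.5,degrees=True);q=TL.inv().apply(Q-np.array([.5315,-.236,.110]))
k=(abs(q[:,0])<.11)&(abs(q[:,1])<.085)&(q[:,2]>-.05)&(q[:,2]<.06);rimfit(q[k],"L")
E
```

```text
11.4 [ 0.38  0.2  -0.12  2.03 -0.13  0.69  2.06] gw 0.012835815744025628 F [-0.3 -0.4 -1.8] M [0.06 0.4  0.01]
err mm [1.8 1.8 5.6] units [0.015 0.015 0.046] | deg [-0.4  -0.33 -0.41] units [-0.0033 -0.0027 -0.0034]
pred mid [ 0.52701449 -0.23736212  0.20822468] [-172.81034885   -0.39750721   -0.41954828]
U +y pos mm 61.8 slope -0.08933994738194465 n 14
U -y pos mm -66.4 slope -0.27858776140431196 n 5
U +x pos mm 86.9 slope -2.5929840944624076 n 3
U -x pos mm -92.6 slope -0.2917040528542982 n 6
U z top pct95 0.0344
L +y pos mm 62.2 slope 0.1515743991031419 n 14
L -y pos mm -65.8 slope -0.0760840497132966 n 9
L +x pos mm 89.6 slope -0.05709586672236221 n 6
L -x pos mm -91.1 slope 0.15677462561329253 n 6
L z top pct95 0.0362
```

View pics/scene7.png

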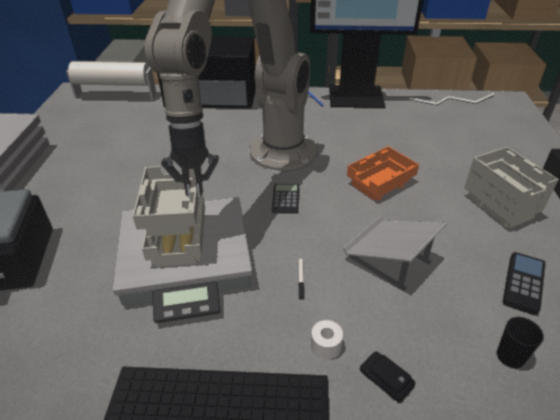

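The scene view shows the tote hovering level about 30 mm above the corn tote, at (168,205). It needs about +2.5 mm in x, +0.7 mm in y and +0.4° of yaw.

```bash
cat >> h.py <<'E'
def tcp_for(mid,yawdeg):
    T=Rn.from_euler('z',yawdeg,degrees=True);Rt=T*Rtt
    return mid+T.apply([0,-.058,.023])-Rt.apply([0,0,HP]),Rt
E
python3 - <<'E'
from e import *
pt,Rt=tcp_for(np.array([.5295,-.2367,.1885]),187.5)
p,R=pose(r.get_obs());err(pt,Rt);plan(p,R,pt,Rt,6)
E
```

```text
11.45 [ 0.38  0.2  -0.12  2.03 -0.13  0.69  2.06] gw 0.012792506675522477 F [ 0.  -0.6 -2.6] M [ 0.05  0.49 -0.04]
err mm [ 1.2 -4.1 20.1] units [ 0.01  -0.034  0.167] | deg [-0.4  -0.33 -0.41] units [-0.0034 -0.0027 -0.0034]
dp [[0.002, -0.006, 0.028], [0.001, -0.005, 0.028], [0.002, -0.006, 0.028], [0.002, -0.006, 0.027], [0.002, -0.006, 0.028], [0.002, -0.006, 0.028]]
tw [[-0.0006, -0.0005, -0.0006], [-0.0005, -0.0004, -0.0005], [-0.0006, -0.0005, -0.0006], [-0.0005, -0.0004, -0.0006], [-0.0006, -0.0005, -0.0005], [-0.0006, -0.0004, -0.0006]]
max mm/row 3.4446480226577583 deg/row 0.11818629362155325
```

Call:
apply_moves(dp=[[0.002, -0.006, 0.028], [0.002, -0.006, 0.028], [0.002, -0.006, 0.028], [0.002, -0.006, 0.028], [0.002, -0.006, 0.02], [0, 0, 0], [0, 0, 0]], twist=[[-0.0007, -0.0006, -0.0007], [-0.0007, -0.0006, -0.0007], [-0.0007, -0.0006, -0.0007], [-0.0007, -0.0006, -0.0007], [-0.0007, -0.0006, -0.0007], [0, 0, 0], [0, 0, 0]], jaw=[255, 255, 255, 255, 255, 255, 255])

```text
clock: 12.15
tcp_pos: [0.4822, -0.1843, 0.3651]
orientation: [1.944, 2.22, 0.294]
contact_force: [-0.5, 0.1, -2.5]
grip_width: 0.0132
```

```bash
python3 - <<'E'
from fit import *
pt,Rt=tcp_for(np.array([.5295,-.2367,.1885]),187.5);err(pt,Rt)
Te,mid,q=meas("scene","8",(110,130,230,270))
print("pred mid",mid,Te.as_euler('ZYX',degrees=True))
k=(abs(q[:,0])<.11)&(abs(q[:,1])<.085)&(q[:,2]>-.05)&(q[:,2]<.06);rimfit(q[k],"U")
f=np.load("scene8.npz");cv2.imwrite("pics/s8c.png",cv2.resize(f["color"][150:280,100:250,::-1],None,fx=4,fy=4,interpolation=cv2.INTER_CUBIC))
E
```

```text
12.15 [ 0.38  0.22 -0.12  2.05 -0.12  0.64  2.06] gw 0.013154582589454891 F [-0.5  0.1 -2.5] M [ 0.06  0.42 -0.05]
err mm [-0.1 -1.1  3.7] units [-0.001 -0.009  0.031] | deg [0.18 0.11 0.09] units [0.0015 0.0009 0.0008]
pred mid [ 0.53022565 -0.23686043  0.19258924] [-1.72440004e+02  1.77729708e-01  1.28461549e-01]
U +y pos mm 61.4 slope 0.09106223712260417 n 13
U -y pos mm -66.4 slope -0.45190105180766343 n 5
U +x pos mm 87.1 slope 6.280002839118112 n 3
U -x pos mm -92.6 slope -0.5678759001192607 n 6
U z top pct95 0.0343
```

View pics/s8c.png

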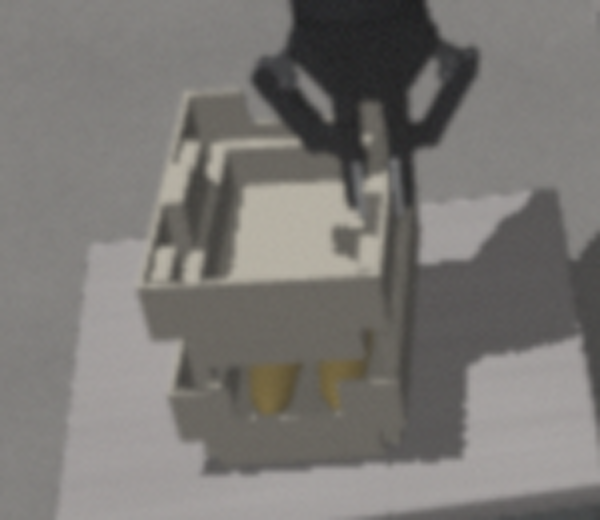

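The crop shows the upper tote aligned above the lower one, with no overlap. Scene-fit centres agree within about 1 mm: upper (0.5326, −0.2341), lower (0.5320, −0.2341). Next is a slow descent.

Call:
apply_moves(dp=[[0, -0.004, 0.016], [0, -0.004, 0.016], [0, -0.004, 0.016], [0, -0.004, 0.016], [0, -0.004, 0.016], [0, 0, 0]], twist=[[0.001, 0.0005, 0], [0.0005, 0.0004, 0], [0, 0, 0], [0, 0, 0], [0, 0, 0], [0, 0, 0]], jaw=[255, 255, 255, 255, 255, 255])

```text
clock: 12.8
tcp_pos: [0.4825, -0.1844, 0.3546]
orientation: [1.947, 2.223, 0.292]
contact_force: [-0.3, -0.6, -3.0]
grip_width: 0.0128
```

```bash
python3 - <<'E'
from fit import *
pt,Rt=tcp_for(np.array([.5295,-.2367,.174]),187.5);err(pt,Rt)
p,R=pose(r.get_obs());Te=R*Rtt.inv();print(p+R.apply([0,0,HP])-Te.apply([0,-.058,.023]),Te.as_euler('ZYX',degrees=True))
E
```

```text
12.8 [ 0.38  0.23 -0.12  2.06 -0.13  0.62  2.06] gw 0.012796200013720975 F [-0.3 -0.6 -3. ] M [ 0.09  0.42 -0.  ]
err mm [ 0.  -2.4  7.5] units [ 0.    -0.02   0.062] | deg [0.   0.   0.08] units [0.     0.     0.0007]
[ 0.52994339 -0.23670693  0.18186164] [-1.72424318e+02  4.46299620e-03  2.47905915e-02]
```

Call:
apply_moves(dp=[[0, -0.003, 0.01], [0, -0.003, 0.01], [0, -0.003, 0.01], [0, 0, 0]], twist=[[0, 0, 0], [0, 0, 0], [0, 0, 0], [0, 0, 0]], jaw=[255, 255, 255, 255])

```text
clock: 13.2
tcp_pos: [0.4824, -0.1845, 0.3505]
orientation: [1.947, 2.223, 0.292]
contact_force: [-0.8, -0.0, -3.1]
grip_width: 0.0127
```

```bash
python3 - <<'E'
from fit import *
pt,Rt=tcp_for(np.array([.5295,-.2367,.174]),187.5);err(pt,Rt)
p,R=pose(r.get_obs());Te=R*Rtt.inv();print(p+R.apply([0,0,HP])-Te.apply([0,-.058,.023]),Te.as_euler('ZYX',degrees=True))
E
```

```text
13.2 [ 0.38  0.24 -0.12  2.06 -0.13  0.61  2.06] gw 0.01272357342320363 F [-0.8 -0.  -3.1] M [0.11 0.44 0.04]
err mm [ 0.1 -1.2  3.6] units [ 0.001 -0.01   0.03 ] | deg [0.01 0.01 0.08] units [0.0001 0.0001 0.0007]
[ 0.52986371 -0.23675665  0.17779457] [-1.72424664e+02  7.43249553e-03  2.72980802e-02]
```

Call:
apply_moves(dp=[[0, -0.002, 0.008], [0, -0.002, 0.008], [0, 0, 0]], twist=[[0, 0, 0], [0, 0, 0], [0, 0, 0]], jaw=[255, 255, 255])

```text
clock: 13.5
tcp_pos: [0.4826, -0.1845, 0.3486]
orientation: [1.946, 2.222, 0.293]
contact_force: [-0.0, 0.2, -2.3]
grip_width: 0.0126
```

```bash
python3 - <<'E'
from fit import *
pt,Rt=tcp_for(np.array([.5295,-.2367,.174]),187.5);err(pt,Rt)
p,R=pose(r.get_obs());Te=R*Rtt.inv();print(p+R.apply([0,0,HP])-Te.apply([0,-.058,.023]),Te.as_euler('ZYX',degrees=True))
E
```

```text
13.5 [ 0.38  0.24 -0.12  2.06 -0.13  0.6   2.06] gw 0.012616911796548195 F [-0.   0.2 -2.3] M [ 0.07  0.45 -0.02]
err mm [ 0.1 -0.9  1.7] units [ 0.001 -0.007  0.014] | deg [0.03 0.02 0.09] units [0.0003 0.0002 0.0007]
[ 0.53010846 -0.23679297  0.17591625] [-1.72419859e+02  3.44059320e-02  4.14776763e-02]
```

Call:
apply_moves(dp=[[0, -0.002, 0.008], [0, 0, 0]], twist=[[0, 0, 0], [0, 0, 0]], jaw=[255, 255])

```text
clock: 13.7
tcp_pos: [0.4826, -0.1845, 0.3487]
orientation: [1.946, 2.222, 0.293]
contact_force: [0.6, 0.3, -1.9]
grip_width: 0.0127
```

```bash
python3 - <<'E'
from fit import *
pt,Rt=tcp_for(np.array([.5295,-.2367,.174]),187.5);err(pt,Rt)
E
```

```text
13.7 [ 0.38  0.24 -0.12  2.06 -0.13  0.6   2.06] gw 0.01271334856031471 F [ 0.6  0.3 -1.9] M [ 0.12  0.45 -0.02]
err mm [ 0.2 -1.   1.8] units [ 0.001 -0.008  0.015] | deg [0.07 0.03 0.08] units [0.0006 0.0002 0.0007]
```

Call:
apply_moves(dp=[[0, -0.004, 0.016], [0, 0, 0]], twist=[[0, 0, 0], [0, 0, 0]], jaw=[255, 255])

```text
clock: 13.9
tcp_pos: [0.4829, -0.1847, 0.3488]
orientation: [1.945, 2.22, 0.294]
contact_force: [1.1, 0.8, -3.1]
grip_width: 0.0128
```

```bash
python3 - <<'E'
from fit import *
pt,Rt=tcp_for(np.array([.5295,-.2367,.174]),187.5);err(pt,Rt)
Te,mid,q=meas("scene","9",(110,130,230,270))
print("pred mid",mid,Te.as_euler('ZYX',degrees=True))
k=(abs(q[:,0])<.11)&(abs(q[:,1])<.085)&(q[:,2]>-.05)&(q[:,2]<.06);rimfit(q[k],"U")
f=np.load("scene9.npz");cv2.imwrite("pics/s9c.png",cv2.resize(f["color"][150:280,100:250,::-1],None,fx=4,fy=4,interpolation=cv2.INTER_CUBIC))
f=r.grab_frame("wrist");cv2.imwrite("pics/w9.png",f["color"][:,:,::-1])
E
```

```text
13.9 [ 0.38  0.24 -0.12  2.06 -0.13  0.6   2.07] gw 0.012795356497315988 F [ 1.1  0.8 -3.1] M [0.08 0.45 0.01]
err mm [ 0.4 -1.2  1.8] units [ 0.003 -0.01   0.015] | deg [0.18 0.07 0.07] units [0.0015 0.0006 0.0006]
pred mid [ 0.53084608 -0.23712031  0.17628998] [-1.72451666e+02  1.82169539e-01  8.63114994e-02]
U +y pos mm 61.6 slope -0.10338119256502604 n 14
U -y pos mm -66.4 slope -0.17301645888635933 n 5
U +x pos mm 87.7 slope 1.0218737045503323 n 3
U -x pos mm -92.6 slope -0.050970301031067575 n 6
U z top pct95 0.0342
```

View pics/s9c.png

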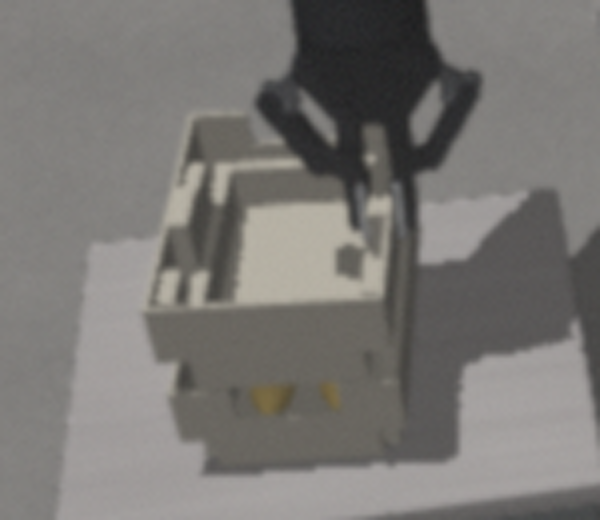

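View pics/w9.png

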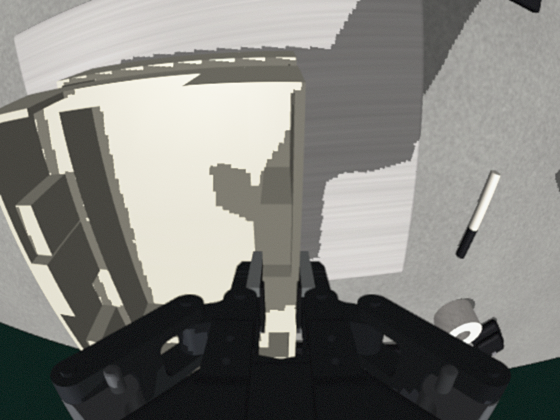

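The scene crop shows the tote seated on the lower one. Measured rim-to-rim height is 64.3 mm, where 64 is right, and the last downward commands no longer move it. The wrist view shows the block still between the pads. I press once more lightly, then open.

Call:
apply_moves(dp=[[0, -0.005, 0.02], [0, 0, 0], [0, 0, 0], [0, 0, 0], [0, 0, 0], [0, 0, 0], [0, 0, 0]], twist=[[0, 0, 0], [0, 0, 0], [0, 0, 0], [0, 0, 0], [0, 0, 0], [0, 0, 0], [0, 0, 0]], jaw=[255, 205, 195, 180, 160, 140, 130], grip_force=20)

```text
clock: 14.7
tcp_pos: [0.4842, -0.185, 0.3482]
orientation: [1.942, 2.217, 0.297]
contact_force: [0.3, -0.6, 0.9]
grip_width: 0.0417
```

```bash
python3 - <<'E'
from fit import *
pt,Rt=tcp_for(np.array([.5295,-.2367,.174]),187.5);err(pt,Rt)
Te,mid,q=meas("scene","10",(110,130,230,270))
print("pred mid",mid,Te.as_euler('ZYX',degrees=True))
k=(abs(q[:,0])<.11)&(abs(q[:,1])<.085)&(q[:,2]>-.05)&(q[:,2]<.06);rimfit(q[k],"U")
f=r.grab_frame("wrist");cv2.imwrite("pics/w10.png",f["color"][:,:,::-1])
E
```

```text
14.7 [ 0.38  0.24 -0.12  2.06 -0.13  0.59  2.07] gw 0.04170220299973753 F [ 0.3 -0.6  0.9] M [0.02 0.29 0.03]
err mm [ 0.9 -2.2  1. ] units [ 0.007 -0.019  0.008] | deg [0.39 0.16 0.1 ] units [0.0033 0.0013 0.0009]
pred mid [ 0.53281191 -0.23765047  0.17598686] [-172.44144729    0.39455197    0.18311493]
U +y pos mm 61.6 slope -0.10550850693081984 n 14
U -y pos mm -66.8 slope 0.03880509425938524 n 6
U +x pos mm 89.6 slope -0.45504011030877295 n 3
U -x pos mm -91.1 slope 0.16655597800992658 n 6
U z top pct95 0.0335
```

View pics/w10.png

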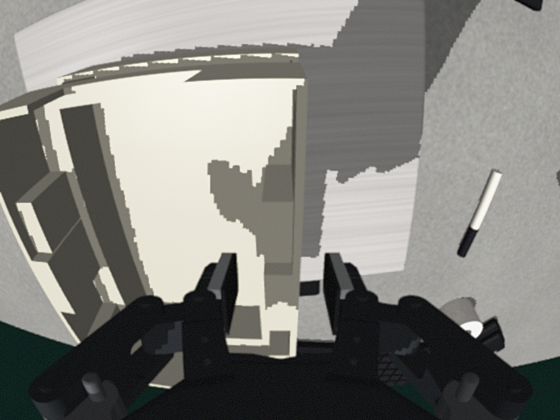

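The wrist view shows both pads clear of the block, at x 230 and 335 with the wall at 297. The tote hasn't moved. Next I back off upward.

Call:
apply_moves(dp=[[0, 0.02, -0.07], [0, 0.03, -0.1], [0, 0.03, -0.12], [0, 0.04, -0.15], [0, 0.05, -0.2], [0, 0.05, -0.2], [0, 0.05, -0.2], [0, 0.05, -0.2], [0, 0, 0], [0, 0, 0]], twist=[[0, 0, 0], [0, 0, 0], [0, 0, 0], [0, 0, 0], [0, 0, 0], [0, 0, 0], [0, 0, 0], [0, 0, 0], [0, 0, 0], [0, 0, 0]], jaw=[130, 130, 130, 130, 130, 130, 130, 130, 130, 130])

```text
clock: 15.8
tcp_pos: [0.4805, -0.1844, 0.5181]
orientation: [1.936, 2.212, 0.3]
contact_force: [-0.7, 0.4, 0.0]
grip_width: 0.0414
```

```bash
python3 - <<'E'
from fit import *
o=r.get_obs();print(o["clock"],o["tcp_pos"],o["contact_force"])
f=r.grab_frame("scene");cv2.imwrite("pics/s11.png",cv2.resize(f["color"][130:290,90:260,::-1],None,fx=3.5,fy=3.5,interpolation=cv2.INTER_CUBIC))
P,ok=cloud(f)
T=Rn.from_euler('z',187.5,degrees=True)
Q=P[130:290,90:260][ok[130:290,90:260]]
for nm,z in(("U",.174),("L",.110)):
    q=T.inv().apply(Q-np.array([.5315,-.236,z]));k=(abs(q[:,0])<.11)&(abs(q[:,1])<.085)&(q[:,2]>-.05)&(q[:,2]<.05);q=q[k]
    if nm=="U":
        rimfit(q,nm)
        w=q[((abs(abs(q[:,1])-.0635)<.004)|(abs(abs(q[:,0])-.0885)<.004))&(q[:,2]>.03)]
        fl=q[(abs(q[:,0])<.07)&(abs(q[:,1])<.03)&(abs(q[:,2]+.032)<.006)];A=np.c_[fl[:,:2],np.ones(len(fl))]
        print("floor",np.degrees(np.linalg.lstsq(A,fl[:,2],rcond=None)[0][:2]),fl[:,2].mean(),len(fl))
    else:
        s=q[(q[:,0]<-.07)&(abs(q[:,2])<.034)];print("L near wall x: med",np.median(s[s[:,2]>.01][:,0]),np.percentile(s[s[:,2]>.01][:,0],[10]),len(s))
E
```

```text
15.8 [ 0.48053863 -0.18436957  0.51812879] [-7.42600951e-01  3.80341453e-01  4.83389651e-05]
U +y pos mm 63.1 slope 0.18643848623942133 n 13
U -y pos mm -65.4 slope 0.016663075679842185 n 9
U +x pos mm 88.1 slope -0.6097716993129962 n 6
U -x pos mm -91.8 slope -0.051411728363180836 n 6
U z top pct95 0.0358
floor [-0.06374667 -0.1770727 ] -0.03145739901313042 536
L near wall x: med -0.08901068525253819 [-0.09107533] 1147
```

View pics/s11.png

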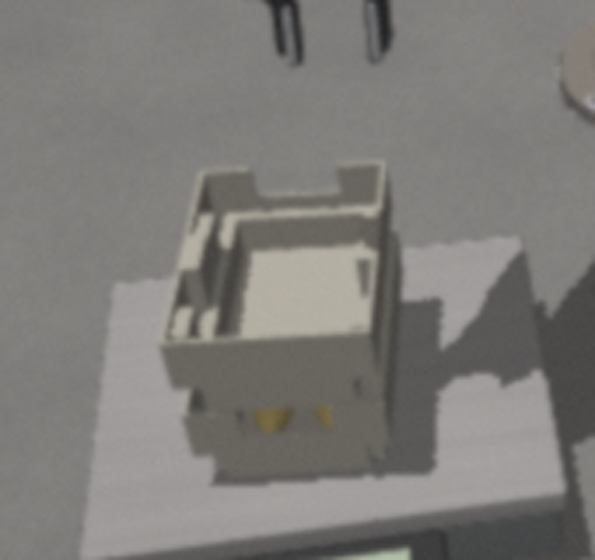

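The crop shows the empty tote stacked level, with its scoop at the far end (top centre), opposite the lower tote's scoop facing the camera. The gripper is clear above. All checks agree, so I'm handing in.

```bash
python3 -c "
from bench import r
print(r.hand_in())"
```

```text
the job is handed in; nothing more can be done
None
```

The empty tote is stacked on the corn tote, scooped end opposite the lower tote's, and the job was handed in at about 15.9 s of the 42 s. I pinched it by its -y grip block, carried and levelled it, lowered it until it stopped moving down, then opened the gripper and backed off.

**Last checks (scene camera depth):**
- **Height:** the upper tote's rim is about 64 mm above the lower one's, where 64 is right.
- **Alignment:** centres agree within about 2 mm. The long walls are in line within 0.2°. One end wall, fitted from few points, read 0.6° off.
- **Level:** the upper tote's floor slopes less than 0.2°.
- **Lower tote:** its near wall has not moved measurably since the start.
- **Robot:** the gripper is clear of everything and reads almost no force.

**Things that didn't agree or went less well:**
- Joint 6 came close to its limit on the first approach, so I gripped with the tool tilted 15° from the tote's axis.
- The wrist force changed very little at touchdown. I took the tote as seated because it stopped descending and the rim heights matched, and the force reading only confirmed it after release.
- Contact force on the corn could not be measured. The stacked height shows the tote has not nested down into the lower one.

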